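Set the air regulator and slide its lock hood home

ROBOT

A 6-joint arm with a two-finger parallel gripper is mounted at the origin on the work surface. World frame = base frame: x ahead of the robot, y to its left, z up, the work surface at z = 0. Lengths are in m, angles in rad, forces in N, time in s.
With the tool pointing down it reaches from about 0.225 to 0.875 m from the base axis. Payload 3.4 kg.
Tool frame: the origin (TCP) lies at the very end of the fingers, on their centre line; the grasp point (between the pads) lies manip.grip_point_offset behind it (manip.grip_point_offset is the distance from the TCP to the grasp point, in m); z points along the fingers, y is the line along which they close (so a half turn about z gives the same grasp; the last joint's range is limited). The gripper opens to 85 mm and grips with 20 to 120 N. Pads are 22 mm wide; open, the fingers measure 114 mm over their backs; the gripper's body (76 mm by 85 mm) begins 54 mm behind the grasp point. The pads swing forward as they close: fully open they stand 13 mm farther back than shut.
Start: joints at [1.096, 0.276, 1.505, -0, 1.361, -0.121], TCP at [0.199, 0.539, 0.231] pointing down, gripper open.
Joint ranges: [-2.89, 2.89], [-0.75, 2.08], [0.22, 2.7], [-1.18, 4.32], [0.11, 2.71], [-2.7, 2.7]. Speed limits (rad/s): [2.57, 2.57, 3.14, 3.14, 3.14, 3.14].

INTERFACE

Orientations are given as a unit quaternion [w, x, y, z].
In Python, from rig import manip gives the robot as it stands.
- The arm moves only by the shell command python3 -m pendant 'ROWS' [FORCE]. ROWS is JSON, a list of rows, each an object of numbers: "jaw": the opening, from -1 (shut) to 1 (fully open); "tx", "ty", "tz": the shift along the world's x, y, z in cm; "ax", "ay", "az": the turn, a rotation vector about the world's x, y, z in degrees. In form: [{"jaw": .., "tx": .., "ty": .., "tz": .., "ax": .., "ay": .., "az": ..}, ...]. A call has 1 to 10 rows; each row is the pose to reach, as a shift and turn from the pose commanded when the call began; what a row does not reach only later rows make up. A row lasts 1/8 s, in which the tool goes at most 62.5 mm and 10.7 degrees, less where a joint would pass 70% of its speed; a pose out of reach is approached as far as the arm can. A call with a gripper value outside its range is refused whole. The fingers move at their own pace and stop on an object; FORCE is the grip in N (left out, the last holds). Time passes only in rows, so rows that repeat a pose let the fingers close. It gives the time, the measured TCP pose, the force, the opening and the grip force at its end, in the units of the state.
- manip.get_state(): the state, without advancing time (a new reading comes with each control period).
- manip.get_image(name): name is "scene" or "top" or "wrist"; returns a dict with "pixels" (384x512x3 uint8, blue, green, red), "depth" (384x512 float32, m along the optical axis (not along the pixel's ray), 0 where there is no reading), "fx", "fy", "cx", "cy" (pixels), "pose" (4x4, takes a point from camera to world coordinates). Camera axes: x right, y down, z forward; pixel columns grow to the right and rows downward; lengths in m; the calibration is good to about 2 mm. A picture is of the moment at which its call begins.
- manip.sign_off(): hands the job in; it is judged then, once.
The state is a dict: "clock": time; "qpos": joint angles; "qd": joint speeds; "effort": joint torques, N m; "position": TCP position; "ee_rot": TCP orientation; "contact_force": force on the tool from outside, world axes, zero at the start; "moment": the same for the moment, N m; "width": finger opening in m; "gripper_force": force on a finger pad.
Only numpy, scipy, OpenCV 4.12 (cv2) and the standard library are available. Lean on these libraries where they do the work, as an engineer would, in place of code of your own. Each camera call takes 0.05 s, during which the arm holds its last target. There are 200 camera calls.

TASK

On the bench air regulator that has the lever-shaped knob, turn the lever clockwise until it points straight at the arrowhead set mark on its dial, then slide the steel lock hood over the knob until it is fully home against its stop. Leave the lever pointing at the mark, and do not disturb the round-knob regulator or the other things on the bench.

Things in the scene. Friction and masses are not known exactly. Their poses are not given: they have to be found in the camera images.
- regulator: The regulator to set, fixed: grey block 125 (x) x 230 (y) x 45 mm high with an aluminium deck; lever knob (axis at x 0, y -55 mm) at its -y end, steel lock hood parked at its +y end. Guide rails 3 mm high along y at x = +-58 mm. Brass fittings and a flat gauge (42 mm high) reach 108 mm out on its +x side. Origin: centre of the underside; x, y along its edges, z up.
- knob_axis (a point): Point on the lever knob's vertical turning axis, at deck height (45 mm above the bench). Its axes are the regulator's.
- pointer (a joint): Angle of the lever knob (rad), 0 to 3.14, growing clockwise seen from above: at 0 the lever points along the regulator's +x, at 1.57 along -y (away from the hood), at 3.14 along -x. Starts between 0.05 and 0.5. Turns stiffly (0.12 N m); no spring, it stays where it is left.
- pointer_tip (a point): Middle of the end of the lever, 46 mm from the knob axis, 17 mm above the deck; its x axis points outwards along the lever. The knob is black: hub 26 mm across, top 30 mm above the deck, with one radial arm 12 mm wide, from 8 to 26 mm above the deck, a white line on top. Push the arm from the side or pinch it from above.
- mark_point (a point): Where the lever's end must come: 46 mm from the knob axis, at deck height; its x axis points outwards. The mark is a flat black arrowhead on the deck, 11 mm long, 14 mm wide, 47 to 58 mm from the axis, narrow end towards the axis, bolder than the thin dial ticks; it cannot be moved. It lies 1.15 to 2.6 rad clockwise of the regulator's +x.
- hood (a joint): Slide of the lock hood (m): 0 parked at the +y end of the deck, growing as it moves along the regulator's -y, 0.142 fully home against its stop over the knob. Starts between 0 and 0.03. About 3 N moves it slowly; no spring, it stays where it is left. It clears the lever at any setting.
- hood_back (a point): Middle of the top edge of the hood's rear (+y) face, 91 mm above the bench; axes are the regulator's. The hood: steel cover 108 mm wide (x), 74 mm long (from here to -y), 4 to 46 mm above the deck, open only below and at its -y end. A fin 60 wide (x), 10 thick (y), 18 mm high stands on top, flush with the rear face. Push the rear face or fin towards -y, or take the fin.
- round_regulator: Bystander, fixed: a smaller regulator, a grey block 110 (x) x 120 (y) x 45 mm with a black round knob (52 mm across, top 69 mm above the bench) in its middle, a flat gauge on its +x side, and no hood. Origin: centre of the underside. It may stand left or right of the regulator to set.
- round_knob_dot (a point): White dot on top of the round knob, 19 mm from its axis; it must not be turned.
- parts_bin: Bystander, loose: grey plastic parts bin 100 x 140 x 50 mm with small connector parts in it. Origin: centre of the underside.
- reel: Bystander, loose: cardboard reel lying flat, 90 mm across, 36 mm high. Origin: centre of the underside.
- screwdriver: Bystander, loose: screwdriver with a black handle, lying on the bench, 200 mm long, 26 mm high. Origin: middle of its length, at the underside.

How it is judged:
On the way:
1. the lever points at the set mark while the hood is still clear of the knob (horizontal distance between pointer_tip and mark_point below 0.004 m and value of joint hood below 0.06 m), for 0.3 s.
At the end, for the whole second after the job is handed in: The lever's end is within 4 mm (about 5 degrees) of the set mark's direction, and the lock hood is within 4 mm of its stop over the knob (horizontal distance between pointer_tip and mark_point below 0.004 m and value of joint hood above 0.138 m); the robot touches nothing.
It fails at once if the round knob is turned (distance of round_knob_dot from where it was at the start of the episode above 0.004 m).
It fails at once if a loose bystander is shifted by more than 15 mm (distance of any of parts_bin, reel, screwdriver from where it was at the start of the episode above 0.015 m).
It also fails if it takes over 45 s, if anything falls off the work surface, if the arm or the gripper's body presses on something with over 40 N, if the wrist force passes 120 N, or if a joint passes its speed limit or range.

## Working session

There is one attempt and no reset: what is moved stays moved. The work goes in short steps, Python scripts to look and compute and a shell command to move; the robot and the scene stay as the last step left them, time stands still between calls to the robot, and variables do not carry over. Pictures are saved under pics/ and viewed, at most 10 in all, crops included, and the job is handed in when it is done.

```bash
mkdir -p pics; ls; python3 - <<'E'
from rig import manip
import cv2,numpy as np
s=manip.get_state();print(s['clock'],s['position'],s['ee_rot'],s['width'],manip.grip_point_offset)
for n in("top","scene"):
    im=manip.get_image(n);np.savez("pics/"+n+"0.npz",**im);cv2.imwrite("pics/%s0.png"%n,im["pixels"]);print(n,im["pose"].round(3).tolist(),im["fx"])
E
```

```text
pics
0.0 [0.19899425 0.5389104  0.23041896] [-2.78513233e-04  1.75998075e-01  9.84390072e-01 -8.86869560e-04] 0.08543687596913746 0.0187
top [[0.01, -0.995, 0.095, 0.543], [-1.0, -0.011, -0.008, -0.006], [0.009, -0.095, -0.995, 0.942], [0.0, 0.0, 0.0, 1.0]] 420.9811892765522
scene [[0.642, 0.647, -0.412, 1.114], [0.767, -0.544, 0.341, -0.401], [-0.004, -0.535, -0.845, 1.033], [0.0, 0.0, 0.0, 1.0]] 465.46684675412445
```

View pics/top0.png

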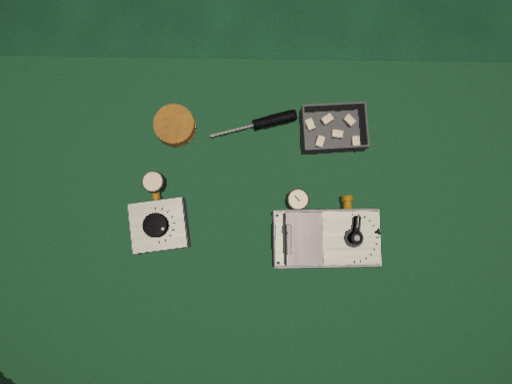

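View pics/scene0.png

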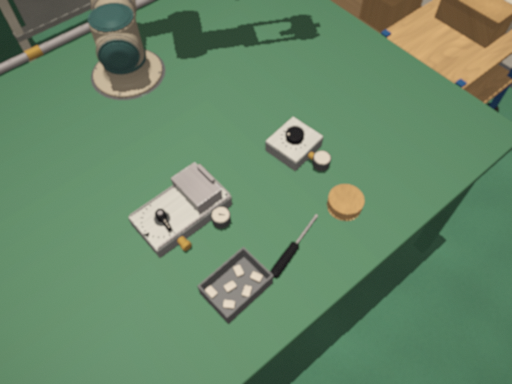

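The top view shows the regulator at pixels (273–381, 209–268), its lever knob hub near (355,238), the arrowhead near (378,232) and the hood fin near x≈287. The round regulator is far left. The scene view agrees.

```bash
cat > h.py <<'E'
import numpy as np,cv2
from rig import manip
def ray(im,uv,z):
    uv=np.atleast_2d(np.array(uv,float));P=im["pose"]
    d=np.c_[(uv[:,0]-im["cx"])/im["fx"],(uv[:,1]-im["cy"])/im["fy"],np.ones(len(uv))]@P[:3,:3].T
    o=P[:3,3];return o+d*((z-o[2])/d[:,2])[:,None]
def proj(im,p):
    P=im["pose"];c=(np.atleast_2d(p)-P[:3,3])@P[:3,:3]
    return np.c_[c[:,0]/c[:,2]*im["fx"]+im["cx"],c[:,1]/c[:,2]*im["fy"]+im["cy"]]
E
python3 - <<'E'
from h import *
im=dict(np.load("pics/top0.npz"));p=im["pixels"];g=p.min(2).astype(np.uint8)
m=(g>110).astype(np.uint8);m[:,:260]=0;m[:207]=0
m=cv2.morphologyEx(m,cv2.MORPH_CLOSE,np.ones((9,9)))
c=max(cv2.findContours(m,0,2)[0],key=cv2.contourArea).reshape(-1,2)
w=ray(im,c,0.045)[:,:2].astype(np.float32);r=cv2.minAreaRect(w);print(r,cv2.boxPoints(r))
d=((p.max(2)<60)&(np.indices(g.shape)[0]>212)&(np.indices(g.shape)[0]<264)).astype(np.uint8)
d[:,:325]=0;d[:,380:]=0
n,l,s,ce=cv2.connectedComponentsWithStats(d)
for i in range(1,n):
    if s[i,4]>5:print(s[i],ce[i],ray(im,ce[i],.045),ray(im,ce[i],.07))
cv2.imwrite("pics/crop1.png",cv2.resize(p[195:275,265:390],None,fx=6,fy=6,interpolation=2))
E
```

```text
((0.5354336500167847, -0.1659129559993744), (0.12854790687561035, 0.22735550999641418), 1.5212537050247192) [[ 0.46816444 -0.05398159]
 [ 0.47420025 -0.28125697]
 [ 0.60270286 -0.2778443 ]
 [ 0.59666705 -0.05056894]]
[347 216  15  28 158] [353.96202532 232.88607595] [[ 0.54411767 -0.22363989  0.045     ]] [[ 0.54408974 -0.21756957  0.07      ]]
[359 218   1   6   6] [359.  220.5] [[ 0.57050511 -0.23471429  0.045     ]] [[ 0.56974157 -0.22833524  0.07      ]]
[375 230   5   4  10] [377.1 231.6] [[ 0.5473471  -0.27297873  0.045     ]] [[ 0.54722914 -0.26553298  0.07      ]]
```

View pics/crop1.png

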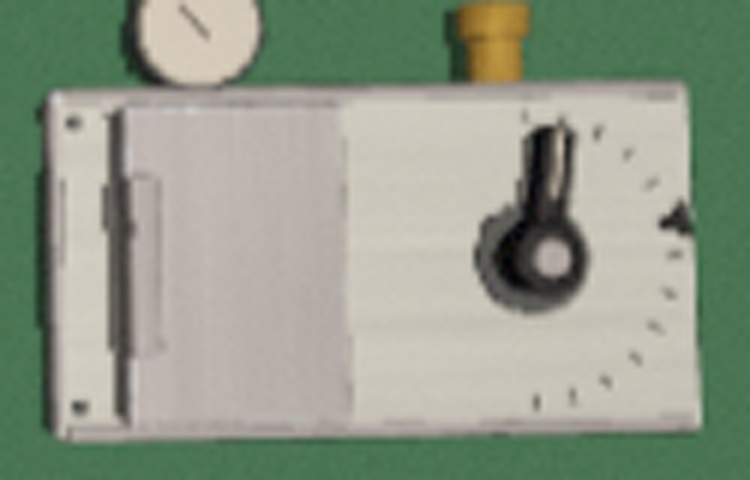

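Crop: hub top at about crop (552,257), lever pointing up (tip ≈ (565,130)), arrowhead at (677,220), hood front edge x≈348. The mark is about 1.39 rad clockwise and the lever about 0.15. I'll move above the knob for a closer look.

```bash
R='{"jaw":-0.3,"tx":30.0,"ty":-75.5,"tz":3.0,"az":13}'
python3 -m pendant '[{"jaw":-0.3,"tx":30.0,"ty":-75.5,"tz":3.0,"az":13},{"jaw":-0.3,"tx":30.0,"ty":-75.5,"tz":3.0,"az":13},{"jaw":-0.3,"tx":30.0,"ty":-75.5,"tz":3.0,"az":13},{"jaw":-0.3,"tx":30.0,"ty":-75.5,"tz":3.0,"az":13},{"jaw":-0.3,"tx":30.0,"ty":-75.5,"tz":3.0,"az":13},{"jaw":-0.3,"tx":30.0,"ty":-75.5,"tz":3.0,"az":13},{"jaw":-0.3,"tx":30.0,"ty":-75.5,"tz":3.0,"az":13},{"jaw":-0.3,"tx":30.0,"ty":-75.5,"tz":3.0,"az":13},{"jaw":-0.3,"tx":30.0,"ty":-75.5,"tz":3.0,"az":13},{"jaw":-0.3,"tx":30.0,"ty":-75.5,"tz":3.0,"az":13}]' 60
```

```text
invalid input at $[0]: expected keys jaw, tx, ty, tz, ax, ay, az
```

```bash
python3 -m pendant '[{"jaw":-0.3,"tx":30,"ty":-75.5,"tz":3,"ax":0,"ay":0,"az":13},{"jaw":-0.3,"tx":30,"ty":-75.5,"tz":3,"ax":0,"ay":0,"az":13},{"jaw":-0.3,"tx":30,"ty":-75.5,"tz":3,"ax":0,"ay":0,"az":13},{"jaw":-0.3,"tx":30,"ty":-75.5,"tz":3,"ax":0,"ay":0,"az":13},{"jaw":-0.3,"tx":30,"ty":-75.5,"tz":3,"ax":0,"ay":0,"az":13},{"jaw":-0.3,"tx":30,"ty":-75.5,"tz":3,"ax":0,"ay":0,"az":13},{"jaw":-0.3,"tx":30,"ty":-75.5,"tz":3,"ax":0,"ay":0,"az":13},{"jaw":-0.3,"tx":30,"ty":-75.5,"tz":3,"ax":0,"ay":0,"az":13},{"jaw":-0.3,"tx":30,"ty":-75.5,"tz":3,"ax":0,"ay":0,"az":13},{"jaw":-0.3,"tx":30,"ty":-75.5,"tz":3,"ax":0,"ay":0,"az":13}]' 60
```

```text
clock: 1.35
position: [0.4299, -0.0426, 0.2544]
ee_rot: [0.0, 0.064, 0.998, 0.0]
contact_force: [0.2, 0.3, -0.2]
width: 0.03
gripper_force: 0.0
```

```bash
python3 -m pendant '[{"jaw":-0.3,"tx":7,"ty":-17.4,"tz":0,"ax":0,"ay":0,"az":0},{"jaw":-0.3,"tx":7,"ty":-17.4,"tz":0,"ax":0,"ay":0,"az":0},{"jaw":-0.3,"tx":7,"ty":-17.4,"tz":0,"ax":0,"ay":0,"az":0},{"jaw":-0.3,"tx":7,"ty":-17.4,"tz":0,"ax":0,"ay":0,"az":0},{"jaw":-0.3,"tx":7,"ty":-17.4,"tz":0,"ax":0,"ay":0,"az":0}]'
python3 - <<'E'
from h import *
im=manip.get_image("wrist");np.savez("pics/w1.npz",**im);cv2.imwrite("pics/w1.png",im["pixels"]);print(im["pose"].round(3).tolist(),proj(im,[.5365,-.221,.075]))
E
```

```text
clock: 1.98
position: [0.4991, -0.2142, 0.2536]
ee_rot: [-0.001, 0.064, 0.998, 0.001]
contact_force: [0.4, 0.3, -0.4]
width: 0.0298
gripper_force: 0.0
[[0.129, 0.956, 0.262, 0.432], [0.992, -0.124, -0.033, -0.207], [0.001, 0.265, -0.964, 0.396], [0.0, 0.0, 0.0, 1.0]] [[258.44096859 207.18077574]]
```

View pics/w1.png

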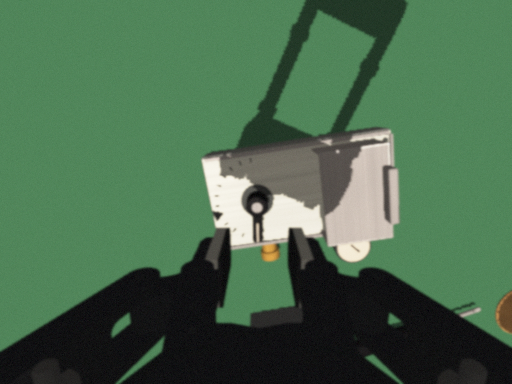

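The wrist view shows the hub cap at (257,207), the lever's white line running down to about (257,241), and the arrowhead at (217,216). The projected axis estimate (258,207) agrees.

```bash
python3 - <<'E'
from h import *
im=dict(np.load("pics/w1.npz"));p=im["pixels"];g=p.max(2)
def blob(m,x0,x1,y0,y1):
    k=np.zeros(g.shape,np.uint8);k[y0:y1,x0:x1]=m[y0:y1,x0:x1]
    n,l,s,c=cv2.connectedComponentsWithStats(k);i=1+s[1:,4].argmax();ys,xs=np.nonzero(l==i)
    return c[i],s[i],np.c_[xs,ys]
hb=blob(p.min(2)>110,251,264,201,213);print("hub",hb[0],hb[1]);A=ray(im,hb[0],.075)[0]
print("axis",A)
mk=blob(g<90,208,226,208,224);print("mark",mk[0],mk[1]);M=ray(im,mk[0],.045)[0];print(M)
ln=blob(p.min(2)>70,253,263,218,243);q=ray(im,ln[2],.071)[:,:2]
v=cv2.fitLine(q.astype(np.float32),2,0,.01,.01).ravel();print("line",ln[0],ln[1],v,np.degrees(np.arctan2(v[1],v[0])))
for a in(A[:2],np.array([.5365,-.221])):
    print("mark ang",np.degrees(np.arctan2(*(M[:2]-a)[::-1])),np.linalg.norm(M[:2]-a), "lever",np.degrees(np.arctan2(*(q.mean(0)-a)[::-1])))
E
```

```text
hub [256.625      207.39772727] [252 203  11  10  88]
axis [ 0.5364908  -0.22310481  0.075     ]
mark [216.62068966 214.62068966] [213 212   8   7  29]
[ 0.54926289 -0.27608113  0.045     ]
line [256.91538462 232.86153846] [253 218  10  25 130] [ 0.999926   -0.01216862  0.5695594  -0.22714098] -0.69722766
mark ang -76.4452012474461 0.05449418923246707 lever -6.9587963397108
mark ang -76.95417499979939 0.05654044434890977 lever -10.523098419265116
```

```bash
python3 -m pendant '[{"jaw":-0.3,"tx":6.9,"ty":-1.2,"tz":-3,"ax":0,"ay":0,"az":0},{"jaw":-0.3,"tx":6.9,"ty":-1.2,"tz":-8,"ax":0,"ay":0,"az":0},{"jaw":-0.3,"tx":6.9,"ty":-1.2,"tz":-13,"ax":0,"ay":0,"az":0},{"jaw":-0.3,"tx":6.9,"ty":-1.2,"tz":-15,"ax":0,"ay":0,"az":0},{"jaw":-0.3,"tx":6.9,"ty":-1.2,"tz":-15,"ax":0,"ay":0,"az":0},{"jaw":-0.3,"tx":6.9,"ty":-1.2,"tz":-17,"ax":0,"ay":0,"az":0},{"jaw":-0.3,"tx":6.9,"ty":-1.2,"tz":-18.5,"ax":0,"ay":0,"az":0},{"jaw":-0.3,"tx":6.9,"ty":-1.2,"tz":-19.5,"ax":0,"ay":0,"az":0},{"jaw":-0.3,"tx":6.9,"ty":-1.2,"tz":-19.9,"ax":0,"ay":0,"az":0},{"jaw":-0.3,"tx":6.9,"ty":-1.2,"tz":-19.9,"ax":0,"ay":0,"az":0}]' 40
```

```text
clock: 3.28
position: [0.5688, -0.2267, 0.0555]
ee_rot: [0.0, 0.063, 0.998, 0.0]
contact_force: [-0.4, 0.1, -0.4]
width: 0.0299
gripper_force: 0.0
```

```bash
python3 -m pendant '[{"jaw":-1,"tx":0,"ty":0,"tz":0,"ax":0,"ay":0,"az":0},{"jaw":-1,"tx":0,"ty":0,"tz":0,"ax":0,"ay":0,"az":0},{"jaw":-1,"tx":0,"ty":0,"tz":0,"ax":0,"ay":0,"az":0},{"jaw":-1,"tx":0,"ty":0,"tz":0,"ax":0,"ay":0,"az":0}]' 40
python3 - <<'E'
from h import *
im=manip.get_image("wrist");np.savez("pics/w2.npz",**im);cv2.imwrite("pics/w2.png",im["pixels"])
print(proj(im,[[.5365,-.2225,.075],[.549,-.2755,.045]]))
# arc plan relative to present grip
s=manip.get_state();P=s["position"];A=np.array([.5365,-.2225]);v=P[:2]-A;print(P,np.hypot(*v),np.degrees(np.arctan2(v[1],v[0])))
for d in range(0,73,7):
    a=np.radians(-d);R=np.array([[np.cos(a),-np.sin(a)],[np.sin(a),np.cos(a)]]);print(-d,((R@v-v)*100).round(2))
E
```

```text
clock: 3.78
position: [0.5694, -0.2262, 0.056]
ee_rot: [0.001, 0.064, 0.998, 0.0]
contact_force: [2.1, 4.7, 4.3]
width: 0.011
gripper_force: 42.8
[[260.96398425 194.01072201]
 [168.3437218  212.64183541]]
[ 0.56939873 -0.22616282  0.05595916] 0.033101999959127035 -6.352932325243443
0 [0. 0.]
-7 [-0.07 -0.4 ]
-14 [-0.19 -0.79]
-21 [-0.35 -1.15]
-28 [-0.56 -1.5 ]
-35 [-0.81 -1.82]
-42 [-1.09 -2.11]
-49 [-1.41 -2.36]
-56 [-1.75 -2.57]
-63 [-2.12 -2.73]
-70 [-2.51 -2.85]
```

View pics/w2.png

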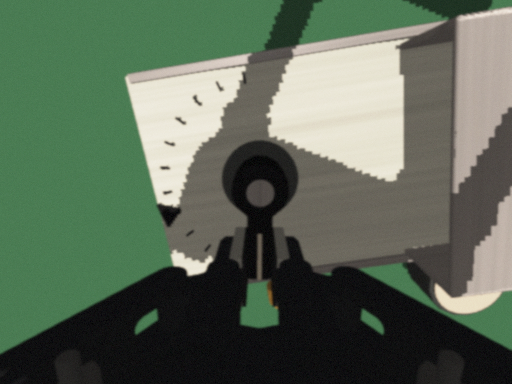

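The lever is pinched: its white line sits between the fingers at (259,255), hub cap at (260,193), arrowhead at (170,214). I'll swing 68° along the arc.

```bash
python3 -m pendant '[{"jaw":-1,"tx":-0.07,"ty":-0.4,"tz":0,"ax":0,"ay":0,"az":-7},{"jaw":-1,"tx":-0.19,"ty":-0.79,"tz":0,"ax":0,"ay":0,"az":-14},{"jaw":-1,"tx":-0.35,"ty":-1.15,"tz":0,"ax":0,"ay":0,"az":-21},{"jaw":-1,"tx":-0.56,"ty":-1.5,"tz":0,"ax":0,"ay":0,"az":-28},{"jaw":-1,"tx":-0.81,"ty":-1.82,"tz":0,"ax":0,"ay":0,"az":-35},{"jaw":-1,"tx":-1.09,"ty":-2.11,"tz":0,"ax":0,"ay":0,"az":-42},{"jaw":-1,"tx":-1.41,"ty":-2.36,"tz":0,"ax":0,"ay":0,"az":-49},{"jaw":-1,"tx":-1.75,"ty":-2.57,"tz":0,"ax":0,"ay":0,"az":-56},{"jaw":-1,"tx":-2.12,"ty":-2.73,"tz":0,"ax":0,"ay":0,"az":-63},{"jaw":-1,"tx":-2.4,"ty":-2.82,"tz":0,"ax":0,"ay":0,"az":-68}]' 40
python3 -m pendant '[{"jaw":-1,"tx":0,"ty":0,"tz":0,"ax":0,"ay":0,"az":0},{"jaw":-1,"tx":0,"ty":0,"tz":0,"ax":0,"ay":0,"az":0}]' 40
python3 - <<'E'
from h import *
im=dict(np.load("pics/w2.npz"));g=im["pixels"].max(2)
k=np.zeros(g.shape,np.uint8);k[200:230,155:185]=g[200:230,155:185]<70
n,l,s,c=cv2.connectedComponentsWithStats(k);i=1+s[1:,4].argmax()
k=np.zeros(g.shape,np.uint8);k[178:208,245:276]=g[178:208,245:276]>75
n,l,t,d=cv2.connectedComponentsWithStats(k);j=1+t[1:,4].argmax()
M=ray(im,c[i],.045)[0];A=ray(im,d[j],.075)[0];v=M-A;print(s[i],c[i],t[j],d[j],M,A,np.hypot(v[0],v[1]),np.degrees(np.arctan2(v[1],v[0])))
im=manip.get_image("wrist");np.savez("pics/w3.npz",**im);cv2.imwrite("pics/w3.png",im["pixels"])
print(proj(im,[A,M]))
E
```

```text
clock: 5.08
position: [0.5448, -0.2538, 0.0559]
ee_rot: [-0.0, 0.612, 0.791, 0.001]
contact_force: [1.2, 6.0, 4.8]
width: 0.0108
gripper_force: 43.0
clock: 5.32
position: [0.5446, -0.2538, 0.0558]
ee_rot: [-0.001, 0.611, 0.792, 0.001]
contact_force: [1.7, 6.0, 5.9]
width: 0.011
gripper_force: 43.0
[157 205  24  22 293] [168.61433447 213.7337884 ] [248 181  25  24 419] [259.88544153 192.67303103] [ 0.54964635 -0.27548606  0.045     ] [ 0.53583801 -0.22288969  0.075     ] 0.0543787451159087 -75.28986858036961
[[259.93786484 192.33725148]
 [259.77111084 268.61466615]]
```

View pics/w3.png

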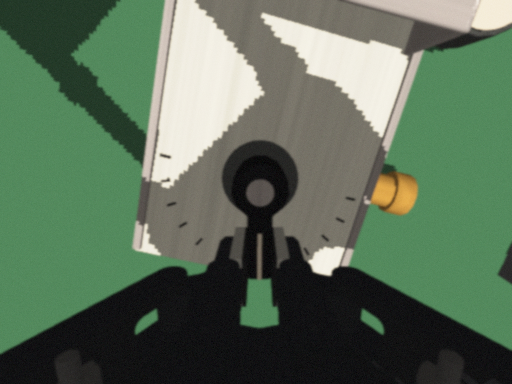

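The lever is now at −75.3°, matching the mark direction of −75.3°. The mark is hidden under the lever's end, near (260,268). Next: release, lift and verify.

```bash
python3 -m pendant '[{"jaw":-0.3,"tx":0,"ty":0,"tz":0,"ax":0,"ay":0,"az":0},{"jaw":-0.3,"tx":0,"ty":0,"tz":0,"ax":0,"ay":0,"az":0},{"jaw":-0.3,"tx":0,"ty":0,"tz":2,"ax":0,"ay":0,"az":0},{"jaw":-0.3,"tx":0,"ty":0,"tz":6,"ax":0,"ay":0,"az":0},{"jaw":-0.3,"tx":-3,"ty":2,"tz":12,"ax":0,"ay":0,"az":0},{"jaw":-0.3,"tx":-5,"ty":6,"tz":16,"ax":0,"ay":0,"az":0},{"jaw":-0.3,"tx":-5,"ty":9,"tz":16,"ax":0,"ay":0,"az":0},{"jaw":-0.3,"tx":-5,"ty":9,"tz":16,"ax":0,"ay":0,"az":0},{"jaw":-0.3,"tx":-5,"ty":9,"tz":16,"ax":0,"ay":0,"az":0}]' 40
python3 - <<'E'
from h import *
im=manip.get_image("wrist");np.savez("pics/w4.npz",**im);cv2.imwrite("pics/w4.png",im["pixels"])
print(proj(im,[[.5358,-.2229,.075],[.5496,-.2755,.045]]))
E
```

```text
clock: 6.5
position: [0.4946, -0.1657, 0.2149]
ee_rot: [0.0, 0.611, 0.792, -0.001]
contact_force: [0.3, -1.4, -0.4]
width: 0.03
gripper_force: 0.0
[[284.24728424 242.04623263]
 [281.14427538 273.06051836]]
```

View pics/w4.png

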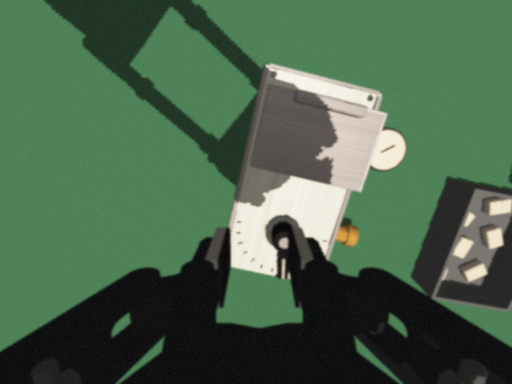

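The view shows the lever released at (284,243)→(284,277), on the predicted axis-to-mark line. The hood's fin is near (298–366, 92–113). I'll measure the hood's rear face with depth.

```bash
python3 - <<'E'
from h import *
im=dict(np.load("pics/w4.npz"));D=im["depth"];v,u=np.nonzero((D>0)&(np.indices(D.shape)[0]<200))
z=D[v,u];P=np.c_[(u-im["cx"])/im["fx"]*z,(v-im["cy"])/im["fy"]*z,z]@im["pose"][:3,:3].T+im["pose"][:3,3]
for a,b in((.084,.098),(.102,.116)):
    q=P[(P[:,2]>a)&(P[:,2]<b)&(P[:,0]<.62)];r=cv2.minAreaRect(q[:,:2].astype(np.float32));print(len(q),np.median(q[:,2]),cv2.boxPoints(r).round(4).tolist(),np.percentile(q,[1,99],axis=0).round(3).tolist())
E
```

```text
9140 0.09098169006915874 [[0.4778999984264374, -0.07720000296831131], [0.4796000123023987, -0.15150000154972076], [0.5878999829292297, -0.14890000224113464], [0.5861999988555908, -0.07460000365972519]] [[0.48, -0.149, 0.089], [0.585, -0.078, 0.093]]
967 0.1087330864919345 [[0.501800000667572, -0.07670000195503235], [0.5019999742507935, -0.0868000015616417], [0.5616000294685364, -0.08540000021457672], [0.5613999962806702, -0.07530000060796738]] [[0.502, -0.086, 0.103], [0.561, -0.076, 0.111]]
```

```bash
python3 -m pendant '[{"jaw":-1,"tx":1.5,"ty":6,"tz":0,"ax":0,"ay":0,"az":-6},{"jaw":-1,"tx":3.7,"ty":11,"tz":0,"ax":0,"ay":0,"az":-13},{"jaw":-1,"tx":3.7,"ty":12.6,"tz":-2,"ax":0,"ay":0,"az":-13},{"jaw":-1,"tx":3.7,"ty":12.6,"tz":-2,"ax":0,"ay":0,"az":-13},{"jaw":-1,"tx":3.7,"ty":12.6,"tz":-7,"ax":0,"ay":0,"az":-13},{"jaw":-1,"tx":3.7,"ty":12.6,"tz":-11,"ax":0,"ay":0,"az":-13},{"jaw":-1,"tx":3.7,"ty":12.6,"tz":-14.3,"ax":0,"ay":0,"az":-13},{"jaw":-1,"tx":3.7,"ty":12.6,"tz":-14.3,"ax":0,"ay":0,"az":-13},{"jaw":-1,"tx":3.7,"ty":12.6,"tz":-14.3,"ax":0,"ay":0,"az":-13}]' 40
python3 - <<'E'
from h import *
im=manip.get_image("top");np.savez("pics/t2.npz",**im)
cv2.imwrite("pics/t2.png",cv2.resize(im["pixels"][195:275,265:390],None,fx=6,fy=6,interpolation=2))
E
```

```text
clock: 7.68
position: [0.533, -0.0402, 0.0735]
ee_rot: [0.001, 0.697, 0.717, 0.0]
contact_force: [0.1, -0.6, 0.2]
width: 0.0
gripper_force: 0.0
```

View pics/t2.png

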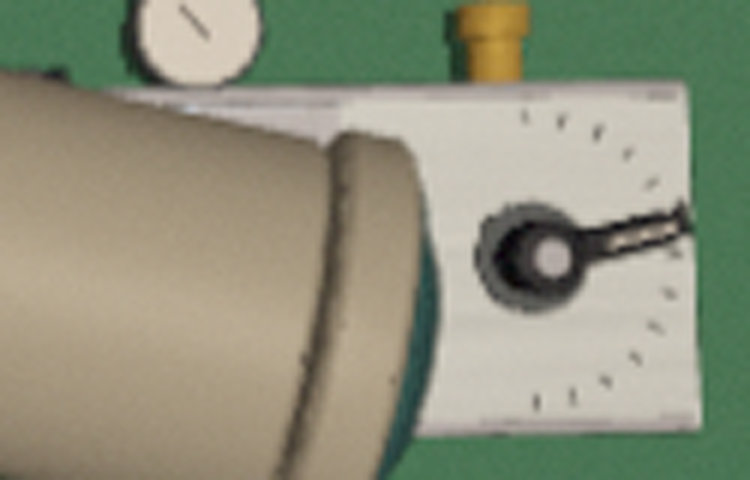

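Top crop: the lever points at the arrowhead (tip (683,222), a bit of the arrowhead showing at (683,212)); hub cap at (552,257). I'll check the angle in this one camera.

```bash
python3 - <<'E'
from h import *
def lc(p,box,f):
    x0,x1,y0,y1=box;w=f(p[y0:y1,x0:x1].astype(float));yy,xx=np.mgrid[y0:y1,x0:x1];return np.array([(w*xx).sum(),(w*yy).sum()])/w.sum()
a=dict(np.load("pics/top0.npz"));b=dict(np.load("pics/t2.npz"))
br=lambda q:np.clip(q.min(2)-60,0,None);dk=lambda q:np.clip(130-q.max(2),0,None)
hub=lc(b["pixels"],(354,360,235,241),br);A=ray(b,hub,.075)[0]
mk=lc(a["pixels"],(374,380,228,235),dk);M=ray(a,mk,.045)[0]
# lever dark body weight, outer part
g=b["pixels"][228:243,362:374];w=lc(b["pixels"],(364,374,228,240),lambda q:np.clip(130-q.min(2),0,None));L=ray(b,w,.071)[0]
ang=lambda v:np.degrees(np.arctan2(v[1],v[0]))
print(hub,mk,w,A,M,L,"mark",ang(M-A),np.hypot(*(M-A)[:2]),"lever",ang(L-A))
im=dict(np.load("pics/w4.npz"));q=im["pixels"].max(2)
h=lc(im["pixels"],(278,291,237,249),br);A=ray(im,h,.075)[0]
l=lc(im["pixels"],(279,290,258,276),lambda q:np.clip(q.min(2)-60,0,120));L=ray(im,l,.071)[0];print(h,l,A,"lever w4",ang(L-A))
cv2.imwrite("pics/w4c.png",cv2.resize(im["pixels"][220:290,240:330],None,fx=8,fy=8,interpolation=2))
E
```

```text
[356.6533238  237.53431022] [377.42616822 231.33457944] [368.08920863 234.01352518] [ 0.53464675 -0.22177474  0.075     ] [ 0.54791639 -0.27368388  0.045     ] [ 0.54207297 -0.24650909  0.071     ] mark -75.6604459948115 0.05357836888603168 lever -73.28818668054889
[283.25888788 242.62921604] [283.39695915 267.82872321] [ 0.53498167 -0.22380125  0.075     ] lever w4 -73.22366540381164
```

View pics/w4c.png

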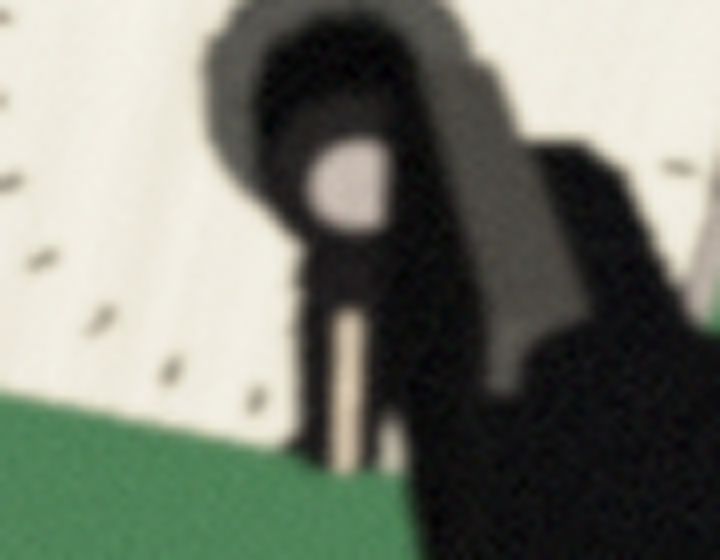

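The lever is within about 2° (1.6 mm) of the mark, inside the 4 mm tolerance. Next I push the hood.

```bash
python3 -m pendant '[{"jaw":-1,"tx":0,"ty":-1.5,"tz":0,"ax":0,"ay":0,"az":0},{"jaw":-1,"tx":0,"ty":-2.4,"tz":0,"ax":0,"ay":0,"az":0},{"jaw":-1,"tx":0.1,"ty":-3.2,"tz":0,"ax":0,"ay":0,"az":0},{"jaw":-1,"tx":0.1,"ty":-4,"tz":0,"ax":0,"ay":0,"az":0},{"jaw":-1,"tx":0.1,"ty":-4.8,"tz":0,"ax":0,"ay":0,"az":0}]' 40
python3 -m pendant '[{"jaw":-1,"tx":0,"ty":-1,"tz":0,"ax":0,"ay":0,"az":0},{"jaw":-1,"tx":0.1,"ty":-2,"tz":0,"ax":0,"ay":0,"az":0},{"jaw":-1,"tx":0.1,"ty":-3,"tz":0,"ax":0,"ay":0,"az":0},{"jaw":-1,"tx":0.1,"ty":-4,"tz":0,"ax":0,"ay":0,"az":0},{"jaw":-1,"tx":0.1,"ty":-5,"tz":0,"ax":0,"ay":0,"az":0},{"jaw":-1,"tx":0.2,"ty":-6,"tz":0,"ax":0,"ay":0,"az":0},{"jaw":-1,"tx":0.2,"ty":-7,"tz":0,"ax":0,"ay":0,"az":0},{"jaw":-1,"tx":0.2,"ty":-8,"tz":0,"ax":0,"ay":0,"az":0}]' 40
```

```text
clock: 8.35
position: [0.5331, -0.0871, 0.0726]
ee_rot: [0.0, 0.696, 0.718, 0.0]
contact_force: [0.3, 4.2, 2.2]
width: -0.0003
gripper_force: 1.7
clock: 9.35
position: [0.5349, -0.1675, 0.0723]
ee_rot: [0.0, 0.696, 0.718, 0.0]
contact_force: [1.7, 4.3, -0.5]
width: -0.0004
gripper_force: 1.7
```

Force about 4 N, sliding freely. I'll continue in smaller steps towards the stop.

```bash
python3 -m pendant '[{"jaw":-1,"tx":0,"ty":-0.4,"tz":0,"ax":0,"ay":0,"az":0},{"jaw":-1,"tx":0,"ty":-0.8,"tz":0,"ax":0,"ay":0,"az":0},{"jaw":-1,"tx":0,"ty":-1.2,"tz":0,"ax":0,"ay":0,"az":0}]'
python3 -m pendant '[{"jaw":-1,"tx":0,"ty":-0.3,"tz":0,"ax":0,"ay":0,"az":0},{"jaw":-1,"tx":0,"ty":-0.6,"tz":0,"ax":0,"ay":0,"az":0}]'
python3 -m pendant '[{"jaw":-1,"tx":0,"ty":-0.3,"tz":0,"ax":0,"ay":0,"az":0},{"jaw":-1,"tx":0,"ty":-0.6,"tz":0,"ax":0,"ay":0,"az":0}]'
```

```text
clock: 9.72
position: [0.5348, -0.1789, 0.0723]
ee_rot: [0.0, 0.696, 0.718, 0.0]
contact_force: [2.1, 4.3, -0.6]
width: -0.0001
gripper_force: 1.6
clock: 9.98
position: [0.5347, -0.1849, 0.0723]
ee_rot: [-0.0, 0.696, 0.718, 0.0]
contact_force: [2.2, 3.3, -1.3]
width: 0.0
gripper_force: 1.6
clock: 10.22
position: [0.5346, -0.1887, 0.0724]
ee_rot: [-0.002, 0.697, 0.717, 0.002]
contact_force: [4.3, 13.9, 2.6]
width: -0.0
gripper_force: 7.0
```

```bash
python3 -m pendant '[{"jaw":-1,"tx":0,"ty":-0.2,"tz":0,"ax":0,"ay":0,"az":0},{"jaw":-1,"tx":0,"ty":-0.2,"tz":0,"ax":0,"ay":0,"az":0},{"jaw":-1,"tx":0,"ty":-0.2,"tz":0,"ax":0,"ay":0,"az":0}]'
python3 -m pendant '[{"jaw":-1,"tx":0,"ty":2,"tz":0,"ax":0,"ay":0,"az":0},{"jaw":-1,"tx":0,"ty":5,"tz":0,"ax":0,"ay":0,"az":0},{"jaw":-1,"tx":0,"ty":7,"tz":4,"ax":0,"ay":0,"az":0},{"jaw":-1,"tx":-3,"ty":10,"tz":9,"ax":0,"ay":0,"az":0},{"jaw":-1,"tx":-5,"ty":16,"tz":14,"ax":0,"ay":0,"az":0},{"jaw":-1,"tx":-8,"ty":22,"tz":16,"ax":0,"ay":0,"az":0},{"jaw":-1,"tx":-10,"ty":28,"tz":16,"ax":0,"ay":0,"az":0},{"jaw":-1,"tx":-10,"ty":28,"tz":16,"ax":0,"ay":0,"az":0},{"jaw":-1,"tx":-10,"ty":28,"tz":16,"ax":0,"ay":0,"az":0}]'
python3 - <<'E'
from h import *
im=manip.get_image("top");D=im["depth"];v,u=np.nonzero(D>0)
z=D[v,u];P=np.c_[(u-im["cx"])/im["fx"]*z,(v-im["cy"])/im["fy"]*z,z]@im["pose"][:3,:3].T+im["pose"][:3,3]
q=P[(P[:,2]>.084)&(P[:,2]<.098)&(P[:,0]>.46)&(P[:,0]<.61)&(P[:,1]<-.09)&(P[:,1]>-.3)]
print(len(q),cv2.boxPoints(cv2.minAreaRect(q[:,:2].astype(np.float32))).round(4).tolist())
cv2.imwrite("pics/t3.png",im["pixels"])
E
```

```text
clock: 10.6
position: [0.5346, -0.1886, 0.0724]
ee_rot: [-0.003, 0.697, 0.717, 0.003]
contact_force: [4.6, 15.1, 1.8]
width: -0.0001
gripper_force: 7.1
clock: 11.72
position: [0.4336, 0.0877, 0.2328]
ee_rot: [0.001, 0.695, 0.719, -0.0]
contact_force: [0.5, -0.9, -0.2]
width: 0.0002
gripper_force: 0.0
1807 [[0.47920000553131104, -0.20069999992847443], [0.4814000129699707, -0.27570000290870667], [0.5892000198364258, -0.272599995136261], [0.5870000123977661, -0.19760000705718994]]
```

View pics/t3.png

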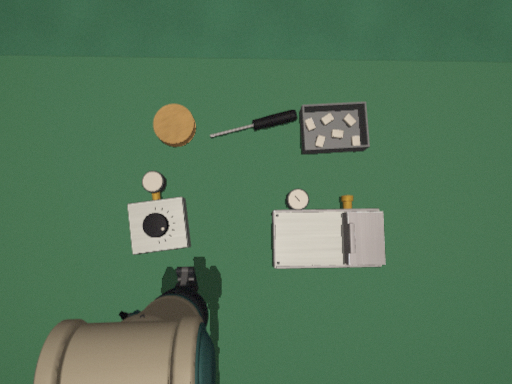

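The picture shows the hood over the knob end (rear edge x≈344, front x≈384 px) and everything else where it was. The hood held still against a 15 N push after 123 mm of travel, so it is at its stop.

```bash
python3 -c "
from rig import manip
print(manip.sign_off())"
```

```text
the job is handed in; nothing more can be done
None
```

The lever points at the set mark (within about 2° when last measured, before the hood covered it), the hood is against its stop, nothing else on the bench moved in the last top view, and the job is handed in.

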